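# Hold a curing box's sprung lid at the interlock trip mark

### The job

The curing box is due for its lid interlock check. First, with the lid still down, swing the viewing hatch on top of the lid shut and press its front edge until the tab snaps behind the rim. Then take the lid by its front bar, lift it against its spring until the pointer on the lid stands level with the tip of the index clamp on the quadrant, and finish while still holding it steady there so the meter can be read; do not shift the index clamp or the small things lying about.

Things in the scene. Friction and masses are not known exactly. Their poses are not given: they have to be found in the camera images.
- curing_box: Grey sheet-metal curing box, fixed, 150 deep (x) x 160 wide (y) x 80 mm up to its lid. Origin: under its centre, at bench height; x points to its rear, y to its left, z up; its front panel faces -x. Beside its left wall, at y = +93 mm, stands a bright aluminium quadrant: arc plate 4 mm thick, stroke every 5 degrees, centred on the lid's hinge, radii 115 to 133 mm, top 190 mm above the bench.
- lid (a joint): Angle of the white-painted lid, rad: 0 closed, growing as its front rises, stop at 1.2. Its hinge line is parallel to the box's y axis at x = +78, z = 80 mm in the box's frame. A spring hinge and its weight pull it shut: lifting at the bar takes 4 to 5 N near closed, 6 to 8 N at 0.6 rad; let go, it falls shut.
- lid_bar: Round steel pull bar along y in front of the lid: a freely turning sleeve 12 mm thick, 98 mm long, on an arm at each end. Origin: mid-length, on its axis; its x and z axes turn with the sleeve. Its axis lies 194 mm in front of the lid's hinge line and, closed, 2 mm below it (78 mm above the bench). 32 mm are free behind it, all is free in front and beneath. 
- lid_pointer (a point): Tip of the dark steel pointer blade on the lid's left-hand edge, 112 mm from the hinge line; it moves with the lid along the quadrant's inner edge.
- trip_index (a joint): Angle at which the index clamp is set on the quadrant, rad, counted like the lid's: the lid is at the mark when joint lid equals this value. Between 0.30 and 0.65; the clamp sits stiffly.
- index_tip (a point): Tip of the index clamp (dark steel block 26 x 10 x 10 mm with a bright thumbscrew, on the quadrant), pointing at the hinge line, 112 mm from it. The pointer tip meets this point when the lid is at the mark.
- hatch (a joint): Angle of the black viewing hatch on the lid, rad: 0 shut, growing as its front edge rises, stop at 1.3; stiff enough to stay where left; starts 0.7 to 1.1 open. A springy tab under its front edge first rests on the window's rolled rim at about 0.12 rad; some 6 N down on the front edge snaps it behind the rim, where it stays below 0.02 rad.
- hatch_press (a point): Where to press the hatch: on its upper face at the thumb ribs, mid-width; moves with it. The hatch plate is 102 wide, 4 mm thick, 78 mm from its hinge line to its front edge; this point is 64 mm from that line, 5 mm above it when shut. The line is parallel to the lid's hinge, 40 mm in front of it and 22.5 mm above it (lid closed), so shut the hatch top lies about 107 mm above the bench.
- heatsink: Loose black finned heatsink 38 x 38 x 20 mm in front of the box's right side; leave alone. Origin: centre of its underside.
- usb_stick: Loose memory stick 17 x 52 x 8 mm near the heatsink; leave alone. Origin: centre of its underside.
- paste_jar: Loose white jar with a ribbed green lid, 47 mm across, 44 mm high, in front of the stacked instruments right of the box; leave alone. Origin: centre of its underside. Over these loose things hangs the bench lamp, whose solid head fills x 0.26 to 0.40, y -0.08 to 0.06 m, 0.53 to 0.69 m above the bench: swing past it with the arm raised above it.

How it is judged:
On the way:
1. the hatch is shut with its tab snapped behind the rim while the lid is still down (value of joint hatch below 0.05 rad and value of joint lid below 0.06 rad), for 0.2 s.
At the end, for the whole second after the job is handed in: The fingers hold the lid by its bar (more than 1.5 N of contact), still, with the lid's pointer tip within 7 mm (about 3.6 degrees) of the index tip; the hatch is still snapped shut (below 0.05 rad); no loose thing touches the box (distance between lid_pointer and index_tip below 0.007 m and value of joint hatch below 0.05 rad and velocity of joint lid between -0.1 and 0.1 rad/s and contact force between the fingers and lid_bar above 1.5 N and contact force between curing_box and heatsink below 0.2 N and contact force between curing_box and usb_stick below 0.2 N and contact force between curing_box and paste_jar below 0.2 N); the arm keeps its last pose, push and grip.
It fails at once if the index clamp was shifted on the quadrant (over 4 mm) (distance of index_tip from where it was at the start of the episode above 0.004 m).
It fails at once if something lying about was shifted (over 15 mm) (distance of any of heatsink, usb_stick, paste_jar from where it was at the start of the episode above 0.015 m).
It also fails if it takes over 61 s, if anything falls off the work surface, if the arm or the gripper's body presses on something with over 40 N, if the wrist force passes 120 N, or if a joint passes its speed limit or range.

### The arm

A 6-joint arm with a two-finger parallel gripper is mounted at the origin on a cart in front of the work surface, level with it; the furniture and walls round the work are solid. World frame = base frame: x ahead of the robot, y to its left, z up, the work surface at z = 0. Lengths are in m, angles in rad, forces in N, time in s.
With the tool pointing down it reaches from about 0.35 to 0.975 m from the base axis. Payload 4.9 kg.
Tool frame: the origin (TCP) lies at the very end of the fingers, on their centre line; the grasp point (between the pads) lies 19 mm behind it (ctrl.grip_depth is the distance from the TCP to the grasp point, in m); z points along the fingers, y is the line along which they close (so a half turn about z gives the same grasp; the last joint's range is limited). The gripper opens to 85 mm and grips with 20 to 120 N. Pads are 22 mm wide; open, the fingers measure 114 mm over their backs; the gripper's body (76 mm by 85 mm) begins 54 mm behind the grasp point. The pads swing forward as they close: fully open they stand 13 mm farther back than shut.
Start: joints at [1.062, 0.053, 1.613, -0, 1.476, -0.119], TCP at [0.237, 0.578, 0.231] pointing down, gripper open.
Joint ranges: [-3.01, 3.01], [-1.01, 2.22], [0.06, 2.58], [-1.02, 4.17], [0.09, 2.62], [-3.14, 3.14]. Speed limits (rad/s): [2.57, 2.57, 3.14, 3.14, 3.14, 3.14].

### API

Orientations are given as a rotation vector (axis times angle).
In Python, from workcell import ctrl gives the robot as it stands. The module is installed in compiled form; this text tells all that it offers.
- The arm moves only by the tool drive_tool, never from a script. Its argument "targets" is a list of rows, each an object of numbers: "x", "y", "z": the shift along the tool's x, y, z as a fraction of full scale; "yaw": the turn about the tool's z as a fraction of full scale; "grip": the opening, from 0 (shut) to 1 (fully open). In form: [{"x": .., "y": .., "z": .., "yaw": .., "grip": ..}, ...]. A call has 1 to 5 rows; each row shifts and turns the commanded pose from where the row before left it, along the tool's axes as they then stand; what a row does not reach is not made up. Full scale, the value 1, is 120 mm for a shift and 5 degrees for a turn. A row lasts 1/12 s, in which the tool goes at most 41.7 mm and 7.16 degrees, less where a joint would pass 70% of its speed; a pose out of reach is approached as far as the arm can. A call with a number of a shift or a turn outside -1 to 1 is refused whole. A call with a gripper value outside its range is refused whole. The fingers move at their own pace and stop on an object; "grip_force" is the grip in N (left out, the last holds). Time passes only in rows, so rows that do not move let the fingers close. It gives the time, the measured TCP pose, the force, the opening and the grip force at its end, in the units of the state.
- ctrl.get_state(): the state, without advancing time (a new reading comes with each control period).
- ctrl.camera(name): name is "scene" or "top"; returns (picture, depth): 480x640x3 uint8, red, green, blue; 480x640 float32, m along the optical axis (not along the pixel's ray), 0 where there is no reading.
- ctrl.camera_info(name): a dict with "K" (3x3 intrinsics, pixels), "R" (3x3) and "t" (3): a world point X has camera coordinates R X + t. Camera axes: x right, y down, z forward; pixel columns grow to the right and rows downward; lengths in m; the calibration is good to about 2 mm. A picture is of the moment at which its call begins. camera_info takes no time and is no camera call.
- ctrl.finish_job(): hands the job in; it is judged then, once.
The state is a dict: "clock": time; "joint_pos": joint angles; "joint_velocities": joint speeds; "effort": joint torques, N m; "position": TCP position; "eef_rot": TCP orientation; "contact_force": force on the tool from outside, world axes, zero at the start; "wrist_torque": the same for the moment, N m; "width": opening from 0.0 (shut) to 1.0 (fully open); "grip_force": force on a finger pad.
Only numpy, scipy, OpenCV 4.12 (cv2) and the standard library are available. Lean on these libraries where they do the work, as an engineer would, in place of code of your own. Each camera call takes 0.05 s, during which the arm holds its last target. There are 200 camera calls.

## Working session

There is one attempt and no reset: what is moved stays moved. The work goes in short steps, Python scripts to look and compute and a tool call to move; the robot and the scene stay as the last step left them, time stands still between calls to the robot, and variables do not carry over. Pictures are saved under pics/ and viewed, at most 10 in all, crops included, and the job is handed in when it is done.

Besides the shell and the picture viewer there is one more tool, called after "Emit:" by a JSON object that holds its "method" and its "body". drive_tool: Moves the arm, as the interface text tells. Its arguments: {"type":"object","properties":{"targets":{"type":"array"},"grip_force":{"type":"number"}},"required":["targets"]}

```bash
mkdir -p pics
cat > h.py <<'E'
import numpy as np, cv2
from workcell import ctrl
def snap(n,f):
    im,d=ctrl.camera(n); cv2.imwrite(f'pics/{f}.png',im[:,:,::-1]); np.savez(f'pics/{f}.npz',d=d,**ctrl.camera_info(n)); return im,d
def world(f,u,v,d=None):
    z=np.load(f'pics/{f}.npz')
    if d is None:
        p=z['d'][int(v)-1:int(v)+2,int(u)-1:int(u)+2]; d=np.median(p)
    c=d*np.linalg.solve(z['K'],[u,v,1]); return z['R'].T@(c-z['t'])
E
python3 - <<'E'
from h import *
s=ctrl.get_state(); print(s)
for n in('scene','top'):
    snap(n,n+'0'); i=ctrl.camera_info(n); print(n,i['K'],-i['R'].T@i['t'],i['R'])
E
```

```text
{'clock': 0.0, 'joint_pos': array([ 1.06196721e+00,  5.33655253e-02,  1.61430252e+00,  6.75602179e-05,
        1.47603037e+00, -1.19000150e-01]), 'joint_velocities': array([0.00029558, 0.00045801, 0.00136008, 0.00064683, 0.00038684,
       0.00028313]), 'effort': array([ 9.71000045e-04, -3.93697572e+01, -3.70168912e+01, -4.87105251e-05,
        7.22828656e-03,  3.57052636e-05]), 'position': array([0.23719052, 0.57755938, 0.23005258]), 'eef_rot': array([-0.60834328, -3.08140005,  0.00311275]), 'contact_force': array([ 1.03086813, -0.39072578,  0.79987212]), 'wrist_torque': array([ 0.04810092,  0.01400179, -0.02424331]), 'grip_force': 0.0, 'width': 1.0003011766610057}
scene [[476.68923624   0.         323.86896402]
 [  0.         476.68923624 237.69534024]
 [  0.           0.           1.        ]] [ 0.13457328 -0.51097387  0.78989206] [[ 0.90047656 -0.43473851  0.01201657]
 [-0.2822124  -0.60512508 -0.74443253]
 [ 0.33090501  0.66695282 -0.66758955]]
top [[516.66141796   0.         320.86782156]
 [  0.         516.66141796 237.29707015]
 [  0.           0.           1.        ]] [0.3624317  0.17195101 1.23466695] [[ 0.00916541 -0.99995247  0.00332543]
 [-0.99609576 -0.00942197 -0.08777506]
 [ 0.08780222 -0.00250795 -0.99613477]]
```

View pics/scene0.png

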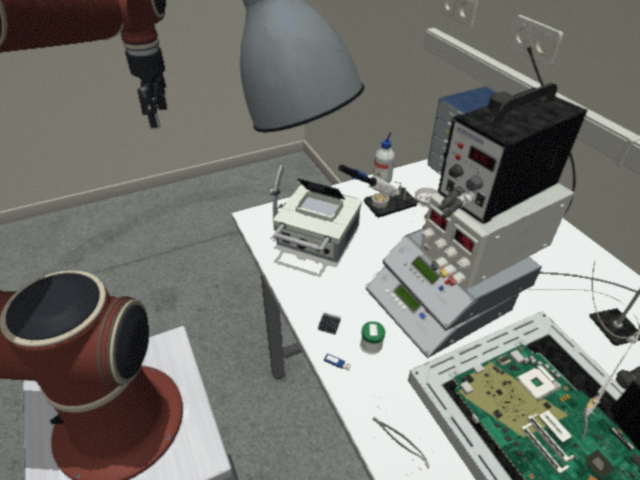

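View pics/top0.png

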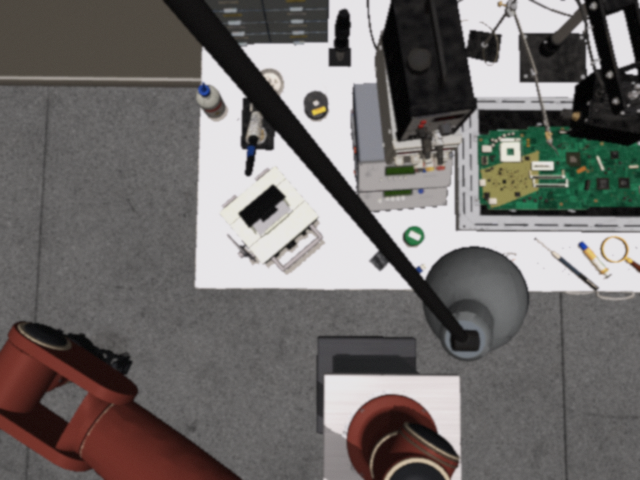

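The scene view shows the box at about (317,220), with its hatch open (320,187), bar at (305,235) and quadrant at (278,190). The top view shows the box at (270,218), its bar at (303,252), the quadrant along its left wall near (240,245), and the lamp rod crossing overhead.

Run:
```python
from h import *
a=cv2.imread('pics/scene0.png')[160:280,240:400]; b=cv2.imread('pics/top0.png')[160:280,200:360]
a=cv2.resize(a,None,fx=5,fy=5,interpolation=2); b=cv2.resize(b,None,fx=5,fy=5,interpolation=2)
cv2.imwrite('pics/c1.png',a);cv2.imwrite('pics/c2.png',b)
np.set_printoptions(precision=3,suppress=True)
for u,v in [(240,80),(300,145),(350,200),(400,270)]: print('rod',world('top0',u,v))
for p in [(380,260),(414,236),(260,220)]: print(world('top0',*p))
```

```text
rod [0.453 0.208 1.01 ]
rod [0.434 0.183 0.972]
rod [0.412 0.154 0.927]
rod [0.372 0.112 0.85 ]
[0.418 0.028 0.011]
[ 0.472 -0.047  0.044]
[0.501 0.306 0.085]
```

View pics/c1.png

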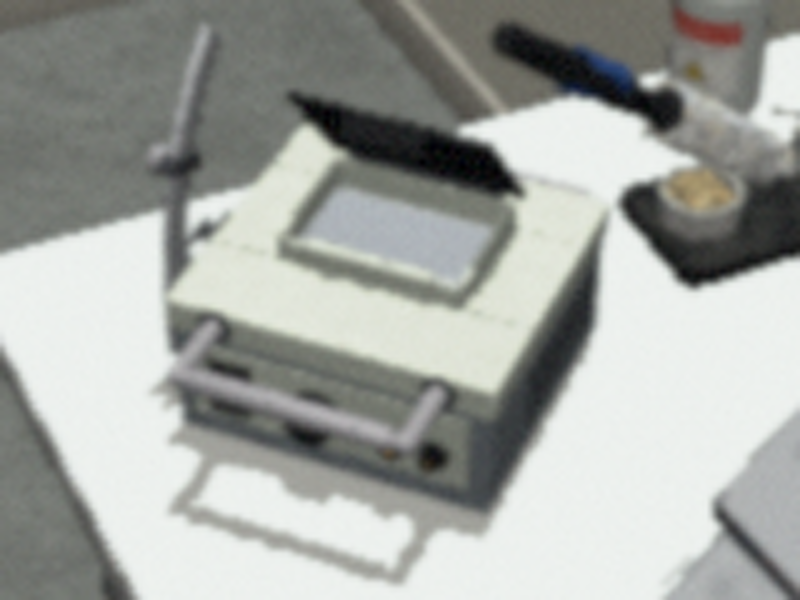

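View pics/c2.png

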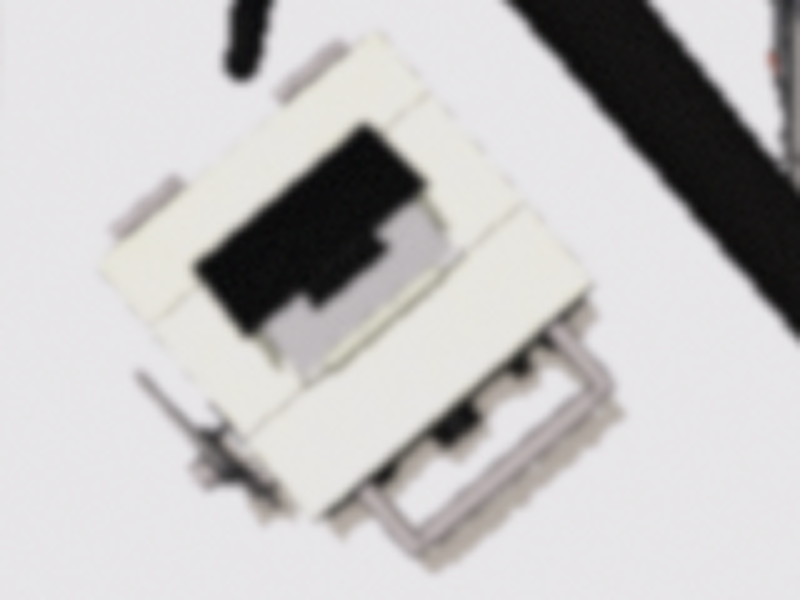

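In the scene crop the bar runs from (276,235) to (321,248), with the clamp at (276,192) and the lid corners at (274,220), (339,240) and (361,201). In the top crop the bar runs from (284,269) to (321,237), with the clamp near (242,251). I'll triangulate these points next.

```bash
cat >> h.py <<'E'
def tri(f1,p1,f2,p2):
    P=[]
    for f in(f1,f2):
        z=np.load(f'pics/{f}.npz'); P.append(z['K']@np.c_[z['R'],z['t']])
    X=cv2.triangulatePoints(P[0],P[1],np.array(p1,float).reshape(2,1),np.array(p2,float).reshape(2,1)).ravel(); return X[:3]/X[3]
E
python3 - <<'E'
from h import *
np.set_printoptions(precision=4,suppress=True)
S=lambda u,v:(240+u/5-.4,160+v/5-.4)
T=lambda u,v:(200+u/5-.4,160+v/5-.4)
pts={'barL':((178,375),(422,545)),'barR':((405,440),(603,385)),'FL':((170,300),(315,518)),'FR':((497,400),(592,285)),'RR':((607,205),(372,32)),
'clamp':((178,158),(215,455)),'hatchR':((522,193),(425,187)),'hatchL':((290,95),(195,268)),'hL2':((290,95),(250,335))}
R={}
for k,(a,b) in pts.items():
    R[k]=tri('scene0',S(*a),'top0',T(*b)); print(k,R[k])
d=R['barL']-R['barR']; print('barlen',np.linalg.norm(d),'yaw of y',np.arctan2(-d[0],d[1]))
d=R['FL']-R['FR']; print('lid w',np.linalg.norm(d),np.arctan2(-d[0],d[1]))
d=R['RR']-R['FR']; print('lid d',np.linalg.norm(d),np.arctan2(d[1],d[0]))
yaw=np.arctan2(*( (R['barL']-R['barR']+R['FL']-R['FR'])[[0,1]]*[-1,1]))
ex=np.array([np.cos(yaw),np.sin(yaw),0]);ey=np.array([-ex[1],ex[0],0])
m=(R['barL']+R['barR'])/2; o=m+ex*.116; o[2]=0; print('yaw',yaw,'bar',m,'org',o)
for k in R: q=R[k]-o; print(k,q@ex,q@ey,q[2])
c=R['clamp']-o; print('clamp ang',np.arctan2(c[2]-.08,.078-c@ex),np.hypot(c[2]-.08,.078-c@ex))
# depth points near clamp and hatch in box frame
for f,(u0,u1,v0,v1) in {'scene0':(265,300,162,230),'top0':(225,262,232,268)}.items():
    L=[]
    for v in range(v0,v1):
        for u in range(u0,u1):
            z=np.load if 0 else None
    z=np.load(f'pics/{f}.npz'); uu,vv=np.meshgrid(np.arange(u0,u1),np.arange(v0,v1)); d=z['d'][v0:v1,u0:u1]
    c=np.linalg.solve(z['K'],np.stack([uu.ravel(),vv.ravel(),np.ones(uu.size)]))*d.ravel()
    X=(z['R'].T@(c-z['t'][:,None])).T; q=X-o; b=np.c_[q@ex,q@ey,X[:,2]]
    r=np.hypot(b[:,2]-.08,.078-b[:,0]); th=np.arctan2(b[:,2]-.08,.078-b[:,0])
    k=(b[:,1]>.082)&(b[:,1]<.13)&(b[:,2]>.07); 
    for i in np.where(k)[0]: print(f,uu.ravel()[i],vv.ravel()[i],b[i],'r',r[i].round(3),'th',th[i].round(3))
E
```

```text
barL [0.3923 0.2508 0.0824]
barR [0.4654 0.1706 0.0815]
FL [0.4051 0.2978 0.0859]
FR [0.5114 0.1756 0.0832]
RR [0.6244 0.2765 0.0851]
clamp [0.4286 0.3361 0.1341]
hatchR [0.5511 0.2455 0.1361]
hatchL [0.5003 0.3477 0.1424]
hL2 [0.4772 0.3177 0.1667]
barlen 0.10854358070854164 yaw of y 0.7396331301918367
lid w 0.1620068504277005 0.7154374373822698
lid d 0.15157972645041737 0.7289613809627095
yaw 0.7251451376917875 bar [0.4289 0.2107 0.0819] org [0.5157 0.2877 0.    ]
barL -0.11678623507285396 0.05426425098779418 0.0823876666518678
barR -0.11521376492714602 -0.0542642509877942 0.08149295462710128
FL -0.07598679335479709 0.08092577677539789 0.08585935534670351
FR -0.07755926350050503 -0.08105087052776028 0.08315516386448851
RR 0.07400673229664032 -0.08047245500823696 0.08511164649662652
clamp -0.03306136104256337 0.09398686498186602 0.13412585263861032
hatchR -0.0014275887099735214 -0.05508048534114836 0.13613132115117768
hatchL 0.028322088811748254 0.05519518773591508 0.1423863462381098
hL2 -0.008929034595702955 0.048008322611660596 0.16669303966704616
clamp ang 0.4534772076030694 0.12
[... 28230 characters left out ...]
3  0.0746] r 0.129 th -0.042
top0 257 258 [-0.0589  0.0834  0.083 ] r 0.137 th 0.022
top0 250 259 [-0.0523  0.0955  0.0982] r 0.132 th 0.139
top0 251 259 [-0.0527  0.0944  0.0902] r 0.131 th 0.078
top0 252 259 [-0.0534  0.0932  0.0838] r 0.131 th 0.029
top0 253 259 [-0.0533  0.0924  0.0706] r 0.132 th -0.071
top0 258 259 [-0.0629  0.0827  0.0898] r 0.141 th 0.07
top0 252 260 [-0.0544  0.095   0.0777] r 0.132 th -0.017
top0 253 260 [-0.0556  0.0935  0.0755] r 0.134 th -0.034
top0 259 260 [-0.0655  0.0828  0.0855] r 0.144 th 0.038
top0 260 261 [-0.0685  0.0826  0.0836] r 0.147 th 0.025
top0 261 262 [-0.0715  0.0825  0.0823] r 0.15 th 0.015
top0 261 263 [-0.0731  0.084   0.0815] r 0.151 th 0.01
```

The box, bar and clamp agree with the sizes given, and the clamp stands at about 0.44 rad. Next I'll measure the hatch angle, the tool axes and how wide the arm is.

```bash
cat >> h.py <<'E'
from scipy.spatial.transform import Rotation as Ro
np.set_printoptions(precision=4,suppress=True)
O=np.array([.5157,.2877,0]); YAW=.7251
B=Ro.from_euler('z',YAW).as_matrix()   # columns: box axes in world
def cloud(f):
    z=np.load(f'pics/{f}.npz'); vv,uu=np.mgrid[0:480,0:640]; d=z['d']
    c=np.linalg.solve(z['K'],np.stack([uu.ravel(),vv.ravel(),np.ones(uu.size)]))*d.ravel()
    return (z['R'].T@(c-z['t'][:,None])).T.reshape(480,640,3)
def tobox(X): return (np.asarray(X)-O)@B
def goto(bx,by,z):
    s=ctrl.get_state(); T=Ro.from_rotvec(s['eef_rot']).as_matrix()
    w=O+B@[bx,by,z]; d=T.T@(w-s['position']); return w,d/.12
def st():
    s=ctrl.get_state(); T=Ro.from_rotvec(s['eef_rot']).as_matrix()
    print('t',round(s['clock'],2),'box',tobox(s['position']),'F',s['contact_force'],'w',round(s['width'],3),'g',round(s['grip_force'],1),'tool y in box',B.T@T[:,1],'z',T[:,2])
E
python3 - <<'E'
from h import *
st()
s=ctrl.get_state();T=Ro.from_rotvec(s['eef_rot']).as_matrix(); print(T)
for f in('scene0','top0'):
    X=cloud(f);b=tobox(X); im=cv2.imread(f'pics/{f}.png')
    k=(abs(b[...,1])<.05)&(b[...,0]>-.06)&(b[...,0]<.06)&(b[...,2]>.105)&(b[...,2]<.19)&(im.max(-1)<60)
    p=b[k]; th=np.arctan2(p[:,2]-.1025,.038-p[:,0]); print(f,k.sum(),np.median(th),np.percentile(np.hypot(p[:,2]-.1025,.038-p[:,0]),[5,95]),np.polyfit(p[:,0],p[:,2],1))
    if f=='top0':
        a=np.array([np.cos(1.062),np.sin(1.062)]); k=(X[...,2]>.2)&(np.mgrid[0:480,0:640][1]<480)&(np.mgrid[0:480,0:640][0]>300)
        P=X[k]; r=P[:,:2]@a; l=P[:,:2]@[-a[1],a[0]]
        for lo in np.arange(-.1,1.0,.1):
            q=(r>lo)&(r<lo+.1)
            if q.any(): print(round(lo,1),'lat',np.percentile(l[q],[2,98]),'z',np.percentile(P[q,2],[2,98]))
w,_=goto(.05,0,.25);print(w,np.hypot(*w[:2]))
E
```

```text
t 0.1 box [-0.0162  0.4017  0.2301] F [ 0.6676  0.1241 -0.6261] w 0.999 g 0.0 tool y in box [ 0.8978  0.4403 -0.0019] z [-0.0009 -0.0017 -1.    ]
[[-0.925   0.38   -0.0009]
 [ 0.38    0.925  -0.0017]
 [ 0.0002 -0.0019 -1.    ]]
scene0 315 0.9271480005475714 [0.0069 0.0804] [-1.0235  0.1484]
top0 810 1.0071571637215122 [0.0121 0.079 ] [-1.1159  0.156 ]
-0.1 lat [-0.0954 -0.0413] z [0.2345 0.3185]
0.0 lat [-0.0948  0.0174] z [0.2108 0.3216]
0.1 lat [-0.2958 -0.2376] z [0.5725 0.7425]
0.2 lat [-0.2698  0.0253] z [0.5718 0.7994]
0.3 lat [-0.2328  0.0655] z [0.5497 1.2347]
0.4 lat [0.0187 0.1251] z [0.5154 0.5951]
0.5 lat [0.0174 0.1279] z [0.3039 0.5619]
0.6 lat [0.0089 0.1067] z [0.3308 0.5538]
[0.5531 0.3209 0.25  ] 0.639449009093914
```

Emit:
{"method": "drive_tool", "body": {"targets": [{"x":0,"y":0,"z":-0.1,"yaw":1,"grip":0},{"x":0,"y":0,"z":-0.1,"yaw":1,"grip":0},{"x":0,"y":0,"z":0,"yaw":1,"grip":0},{"x":0,"y":0,"z":0,"yaw":1,"grip":0},{"x":0,"y":0,"z":0,"yaw":1,"grip":0}]}}

```text
clock: 0.52
position: [0.2374, 0.5779, 0.255]
eef_rot: [-1.267, -2.875, 0.001]
contact_force: [-0.2, -0.6, -0.6]
width: 0.301
grip_force: 0.0
```

Emit:
{"method": "drive_tool", "body": {"targets": [{"x":0,"y":0,"z":0,"yaw":0.23,"grip":0},{"x":-0.25,"y":0.1,"z":0,"yaw":0,"grip":0},{"x":-0.25,"y":0.1,"z":0,"yaw":0,"grip":0},{"x":-0.25,"y":0.1,"z":0,"yaw":0,"grip":0},{"x":-0.25,"y":0.1,"z":0,"yaw":0,"grip":0}]}}

```text
clock: 0.93
position: [0.3537, 0.5193, 0.2548]
eef_rot: [-1.286, -2.866, 0.001]
contact_force: [-0.6, -0.7, -0.5]
width: -0.003
grip_force: 0.0
```

```bash
python3 -c "
from h import *
st(); print(ctrl.get_state()['joint_pos'],goto(.05,0,.25)[1])"
```

```text
t 0.93 box [0.0324 0.2807 0.2548] F [-0.555  -0.7131 -0.4934] w -0.003 g 0.0 tool y in box [ 1.      0.0018 -0.0007] z [-0.0005 -0.0005 -1.    ]
[ 0.8544  0.0481  1.5785 -0.      1.5157  0.1275] [-2.3396  0.1427  0.0402]
```

Emit:
{"method": "drive_tool", "body": {"targets": [{"x":-0.3,"y":0.07,"z":0,"yaw":0,"grip":0},{"x":-0.3,"y":0.07,"z":0,"yaw":0,"grip":0},{"x":-0.3,"y":0,"z":0,"yaw":0,"grip":0},{"x":-0.3,"y":0,"z":0,"yaw":0,"grip":0},{"x":-0.3,"y":0,"z":0,"yaw":0,"grip":0}]}}

```text
clock: 1.35
position: [0.4857, 0.3949, 0.2547]
eef_rot: [-1.287, -2.865, 0.001]
contact_force: [1.3, 0.1, 0.0]
width: -0.003
grip_force: 0.0
```

Emit:
{"method": "drive_tool", "body": {"targets": [{"x":-0.3,"y":0,"z":0,"yaw":0,"grip":0},{"x":-0.3,"y":0,"z":0,"yaw":0,"grip":0},{"x":-0.23,"y":0,"z":0,"yaw":0,"grip":0},{"x":0,"y":0,"z":0,"yaw":0,"grip":0}]}}

```text
clock: 1.68
position: [0.5537, 0.3177, 0.2546]
eef_rot: [1.295, 2.861, -0.003]
contact_force: [-0.5, -0.8, 0.7]
width: 0.002
grip_force: 0.0
```

```bash
python3 -c "
from h import *
st(); print(goto(.05,0,.15)[1])
im,d=snap('top','t1'); snap('scene','s1'); a=cv2.imread('pics/s1.png')[100:280,220:420]; cv2.imwrite('pics/c3.png',cv2.resize(a,None,fx=3,fy=3))"
```

```text
t 1.68 box [ 0.0484 -0.0027  0.2546] F [-0.4888 -0.803   0.669 ] w 0.002 g 0.0 tool y in box [ 1.     -0.0046 -0.0011] z [ 0.0003 -0.002  -1.    ]
[0.0243 0.0146 0.8715]
```

View pics/c3.png

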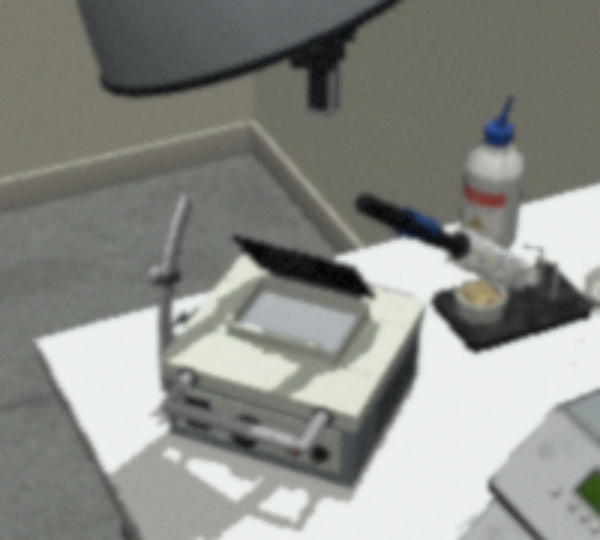

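The picture shows the fingertips at (323,105), above and behind the hatch, with a clear way down.

Emit:
{"method": "drive_tool", "body": {"targets": [{"x":0.02,"y":0,"z":0.25,"yaw":0,"grip":0},{"x":0,"y":0,"z":0.25,"yaw":0,"grip":0},{"x":0,"y":0,"z":0.25,"yaw":0,"grip":0},{"x":0,"y":0,"z":0.2,"yaw":0,"grip":0},{"x":0,"y":0,"z":0,"yaw":0,"grip":0}]}}

```text
clock: 2.2
position: [0.5444, 0.3231, 0.134]
eef_rot: [-1.283, -2.859, 0.014]
contact_force: [-1.2, -0.4, -1.5]
width: -0.003
grip_force: 0.0
```

Emit:
{"method": "drive_tool", "body": {"targets": [{"x":0,"y":-0.1,"z":0,"yaw":0,"grip":0},{"x":0,"y":-0.1,"z":0,"yaw":0,"grip":0},{"x":0,"y":-0.08,"z":0,"yaw":0,"grip":0},{"x":0,"y":-0.08,"z":0,"yaw":0,"grip":0},{"x":0,"y":-0.08,"z":0,"yaw":0,"grip":0}]}}

```text
clock: 2.62
position: [0.5095, 0.2889, 0.1426]
eef_rot: [1.288, 2.864, 0.002]
contact_force: [0.2, 0.8, 0.2]
width: -0.0
grip_force: 0.1
```

```bash
python3 -c "
from h import *
st()"
```

```text
t 2.62 box [-0.0038  0.005   0.1426] F [0.185  0.7971 0.236 ] w -0.0 g 0.1 tool y in box [1.     0.0005 0.0019] z [ 0.0018  0.0008 -1.    ]
```

Emit:
{"method": "drive_tool", "body": {"targets": [{"x":-0.02,"y":-0.04,"z":0.04,"yaw":0,"grip":0},{"x":-0.02,"y":-0.04,"z":0.05,"yaw":0,"grip":0},{"x":0,"y":-0.04,"z":0.06,"yaw":0,"grip":0},{"x":0,"y":0,"z":0.06,"yaw":0,"grip":0},{"x":0,"y":0,"z":0,"yaw":0,"grip":0}]}}

```text
clock: 3.03
position: [0.5014, 0.2748, 0.1139]
eef_rot: [-1.29, -2.863, 0.003]
contact_force: [-0.7, 0.6, -0.1]
width: 0.001
grip_force: 0.0
```

```bash
python3 -c "
from h import *
st()"
```

```text
t 3.03 box [-0.0193 -0.0001  0.1139] F [-0.6954  0.5847 -0.0564] w 0.001 g 0.0 tool y in box [ 1.     -0.0009 -0.0024] z [-0.0022 -0.0011 -1.    ]
```

Emit:
{"method": "drive_tool", "body": {"targets": [{"x":0,"y":0,"z":0.02,"yaw":0,"grip":0},{"x":0,"y":0,"z":0.02,"yaw":0,"grip":0},{"x":0,"y":0,"z":0.02,"yaw":0,"grip":0},{"x":0,"y":0,"z":0,"yaw":0,"grip":0}]}}

```text
clock: 3.37
position: [0.5022, 0.2757, 0.1084]
eef_rot: [-1.29, -2.864, 0.0]
contact_force: [-0.1, 0.1, 0.4]
width: -0.004
grip_force: 0.0
```

```bash
python3 -c "
from h import *
st()"
```

```text
t 3.37 box [-0.0181 -0.0001  0.1084] F [-0.0957  0.1434  0.4094] w -0.004 g 0.0 tool y in box [ 1.     -0.0004 -0.0002] z [-0.0003  0.0001 -1.    ]
```

Emit:
{"method": "drive_tool", "body": {"targets": [{"x":0,"y":0,"z":0.02,"yaw":0,"grip":0},{"x":0,"y":0,"z":0.02,"yaw":0,"grip":0},{"x":0,"y":0,"z":0.02,"yaw":0,"grip":0},{"x":0,"y":0,"z":0,"yaw":0,"grip":0}]}}

```text
clock: 3.7
position: [0.5027, 0.2758, 0.1054]
eef_rot: [-1.289, -2.865, 0.0]
contact_force: [-9.0, -5.3, 18.3]
width: 0.003
grip_force: 8.6
```

```bash
python3 -c "
from h import *
st(); snap('scene','s2'); a=cv2.imread('pics/s2.png')[160:280,240:400]; cv2.imwrite('pics/c4.png',cv2.resize(a,None,fx=5,fy=5,interpolation=2))"
```

```text
t 3.7 box [-0.0176 -0.0002  0.1054] F [-8.9613 -5.2717 18.2694] w 0.003 g 8.6 tool y in box [ 1.     -0.0001 -0.0003] z [-0.0002 -0.0002 -1.    ]
```

View pics/c4.png

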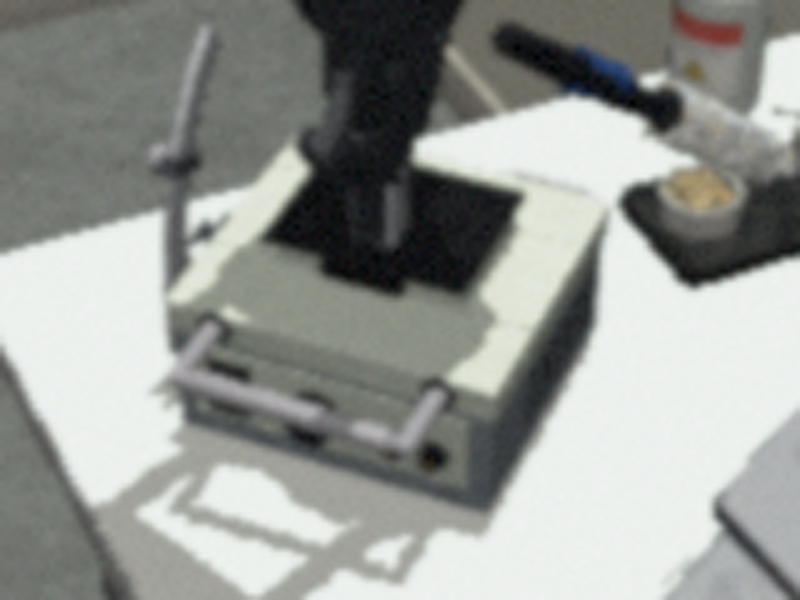

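The hatch lies flat and black at (400,225) in the crop, with 18 N of push on it. I'll lift off, move over the bar and check that it stays shut.

Emit:
{"method": "drive_tool", "body": {"targets": [{"x":0,"y":0,"z":-0.25,"yaw":0,"grip":0},{"x":0,"y":0,"z":-0.3,"yaw":0,"grip":0},{"x":0,"y":-0.3,"z":-0.05,"yaw":0,"grip":0.4},{"x":0,"y":-0.3,"z":0,"yaw":0,"grip":0.4},{"x":0,"y":-0.22,"z":0,"yaw":0,"grip":0.4}]}}

```text
clock: 4.17
position: [0.4277, 0.2096, 0.1745]
eef_rot: [1.289, 2.864, 0.001]
contact_force: [0.3, 0.0, 0.3]
width: 0.399
grip_force: 0.0
```

Emit:
{"method": "drive_tool", "body": {"targets": [{"x":0,"y":0,"z":0,"yaw":0,"grip":0.4},{"x":0,"y":0,"z":0,"yaw":0,"grip":0.4},{"x":0,"y":0,"z":0,"yaw":0,"grip":0.4}]}}

```text
clock: 4.42
position: [0.4289, 0.2105, 0.1739]
eef_rot: [1.29, 2.864, 0.001]
contact_force: [0.0, 0.3, 0.3]
width: 0.4
grip_force: 0.0
```

```bash
python3 -c "
from h import *
st(); snap('scene','s3'); snap('top','t3')
a=cv2.imread('pics/s3.png')[150:280,250:380]; b=cv2.imread('pics/t3.png')[160:290,220:350]
cv2.imwrite('pics/c5.png',np.hstack([cv2.resize(i,(400,400),interpolation=2) for i in(a,b)]))
for f in('s3','t3'):
    b=tobox(cloud(f)); im=cv2.imread(f'pics/{f}.png').max(-1)
    k=(abs(b[...,1])<.045)&(b[...,0]>-.036)&(b[...,0]<.03)&(b[...,2]>.09)&(b[...,2]<.13)&(im<60); p=b[k]; c=np.polyfit(p[:,0],p[:,2],1); print(f,k.sum(),c, np.median(p[:,2]))
"
```

```text
t 4.42 box [-0.1161 -0.0002  0.1739] F [0.0383 0.2798 0.2723] w 0.4 g 0.0 tool y in box [ 1.     -0.0006  0.0011] z [ 0.001   0.0005 -1.    ]
s3 629 [0.0152 0.1078] 0.10778138586129793
t3 856 [0.0062 0.107 ] 0.10705136915166028
```

View pics/c5.png

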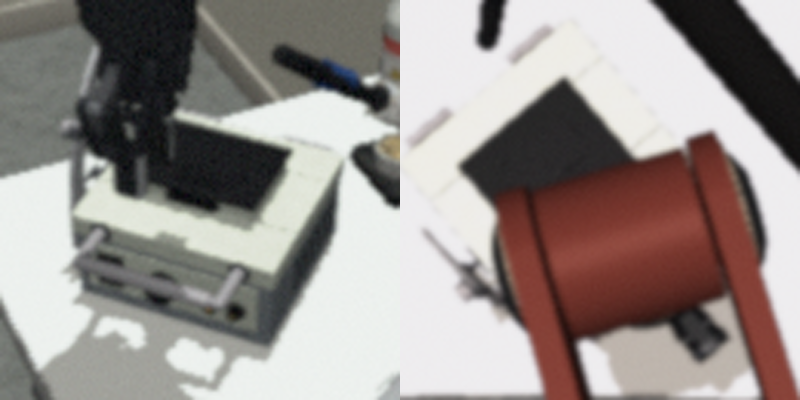

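The hatch is shut: its slope is about 0 and its top is at 0.107. Before going down I'll check the wrist's clearance to the quadrant.

```bash
python3 -c "
from h import *
for f in('s3','t3'):
    b=tobox(cloud(f)); im=cv2.imread(f'pics/{f}.png').astype(int)
    k=(b[...,2]>.2)&(b[...,2]<.8)&(abs(b[...,0]+.1)<.3)&(abs(b[...,1])<.2)
    p=b[k]
    for lo in np.arange(.2,.8,.05):
        q=p[(p[:,2]>lo)&(p[:,2]<lo+.05)]
        if len(q)>5: print(f,round(lo,2),'x',np.percentile(q[:,0],[1,99]),'y',np.percentile(q[:,1],[1,99]),len(q))
"
```

```text
s3 0.2 x [-0.1739 -0.0645] y [-0.0154  0.0125] 448
s3 0.25 x [-0.183  -0.0587] y [-0.0178  0.013 ] 656
s3 0.3 x [-0.1554 -0.1045] y [-0.0357  0.0325] 979
s3 0.35 x [-0.1542 -0.1063] y [-0.035   0.0227] 472
s3 0.4 x [-0.2814 -0.2503] y [0.0023 0.0541] 108
s3 0.45 x [-0.3937 -0.1763] y [0.0057 0.0963] 2188
s3 0.5 x [-0.3992 -0.1721] y [-0.091   0.0886] 4736
s3 0.55 x [-0.3997 -0.3136] y [-0.1892  0.1194] 6924
s3 0.6 x [-0.392  -0.3216] y [-0.1648 -0.0668] 5237
t3 0.2 x [-0.1616 -0.1543] y [-0.0121  0.0137] 27
t3 0.25 x [-0.1822 -0.1538] y [-0.011   0.0129] 182
t3 0.3 x [-0.1539 -0.1429] y [-0.0003  0.027 ] 30
t3 0.35 x [-0.152  -0.1464] y [0.01   0.0221] 6
t3 0.4 x [-0.2189 -0.0969] y [-0.0506  0.0794] 103
t3 0.45 x [-0.2705 -0.0663] y [-0.0616  0.1041] 4520
t3 0.5 x [-0.3701 -0.1271] y [-0.1444  0.1481] 8007
t3 0.55 x [-0.3984 -0.2774] y [-0.1886  0.1633] 7808
t3 0.6 x [-0.3893 -0.2877] y [-0.1649 -0.0614] 4009
t3 0.65 x [-0.3578 -0.3071] y [-0.1072 -0.0393] 1204
t3 0.7 x [-0.3515 -0.302 ] y [-0.0864 -0.0438] 1302
t3 0.75 x [-0.3014 -0.2596] y [-0.0573 -0.0407] 478
```

```bash
python3 -c "
from h import *
b=tobox(cloud('s3')); k=(b[...,2]>.165)&(b[...,2]<.3)&(abs(b[...,0]+.1)<.1)&(abs(b[...,1])<.06); p=b[k]
for lo in np.arange(.165,.27,.007):
    q=p[(p[:,2]>lo)&(p[:,2]<lo+.007)]
    if len(q): print(round(lo-.174,3),'x rel',np.percentile(q[:,0],[0,5,50,95,100])+.116,len(q))
"
```

```text
-0.002 x rel [-0.0266 -0.0247  0.0166  0.0208  0.0233] 16
0.005 x rel [-0.0297 -0.0293  0.0156  0.0198  0.022 ] 42
0.012 x rel [-0.032  -0.0311 -0.0219  0.0212  0.0242] 57
0.019 x rel [-0.0327 -0.0319 -0.0188  0.0204  0.0236] 47
0.026 x rel [-0.0323 -0.0317 -0.0242  0.0182  0.024 ] 59
0.033 x rel [-0.031  -0.0302  0.0163  0.0229  0.0238] 35
0.04 x rel [-0.0313 -0.0308  0.0181  0.0264  0.0306] 26
0.047 x rel [-0.0509 -0.0499 -0.0229  0.0417  0.0481] 71
0.054 x rel [-0.0521 -0.051  -0.039   0.041   0.0534] 72
0.061 x rel [-0.0556 -0.0546 -0.0262  0.0488  0.0521] 59
0.068 x rel [-0.0582 -0.0576 -0.0232  0.0442  0.0568] 111
0.075 x rel [-0.0609 -0.0598 -0.0242  0.0522  0.0588] 91
0.082 x rel [-0.0638 -0.0632 -0.0225  0.0543  0.0635] 91
0.089 x rel [-0.0672 -0.066  -0.0298  0.0455  0.0612] 86
0.096 x rel [-0.0683 -0.0668 -0.0536  0.01    0.0202] 140
```

Emit:
{"method": "drive_tool", "body": {"targets": [{"x":-0.17,"y":0,"z":0.2,"yaw":0,"grip":0.4},{"x":0,"y":0,"z":0.2,"yaw":0,"grip":0.4},{"x":0,"y":0,"z":0.2,"yaw":0,"grip":0.4},{"x":0,"y":0,"z":0.2,"yaw":0,"grip":0.4},{"x":0,"y":0,"z":0.15,"yaw":0,"grip":0.4}]}}

```text
clock: 4.93
position: [0.4418, 0.1952, 0.0574]
eef_rot: [-1.289, -2.863, 0.002]
contact_force: [-0.3, -0.5, -0.0]
width: 0.403
grip_force: 0.0
```

```bash
python3 -c "
from h import *
st(); snap('scene','s4')
a=cv2.imread('pics/s4.png')[180:270,250:370]
cv2.imwrite('pics/c6.png',cv2.resize(a,(800,600),interpolation=2))"
```

```text
t 4.93 box [-0.1167 -0.0202  0.0574] F [-0.3336 -0.5442 -0.0294] w 0.403 g 0.0 tool y in box [ 1.     -0.0002 -0.002 ] z [-0.0022 -0.0005 -1.    ]
```

View pics/c6.png

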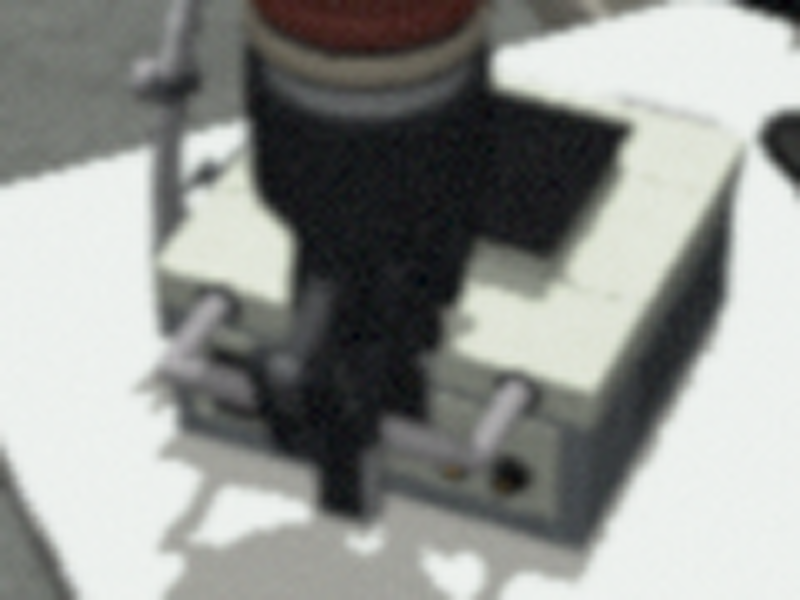

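The fingers straddle the bar, with the front fingertip at about (350,510) in the crop. Next I close them.

Emit:
{"method": "drive_tool", "body": {"targets": [{"x":0,"y":0,"z":0,"yaw":0,"grip":0},{"x":0,"y":0,"z":0,"yaw":0,"grip":0},{"x":0,"y":0,"z":0,"yaw":0,"grip":0},{"x":0,"y":0,"z":0,"yaw":0,"grip":0},{"x":0,"y":0,"z":0,"yaw":0,"grip":0}], "grip_force": 60}}

```text
clock: 5.4
position: [0.4435, 0.1963, 0.0613]
eef_rot: [1.289, 2.862, 0.007]
contact_force: [3.2, 5.5, -3.9]
width: 0.113
grip_force: 58.3
```

```bash
python3 -c "
from h import *
st()
a=np.array([0,.1,.2,.3,.4,.443])-.0103; print(np.c_[.078-.194*np.cos(a),.08+.194*np.sin(a)-.078])"
```

```text
t 5.4 box [-0.1146 -0.0205  0.0613] F [ 3.1597  5.5108 -3.9321] w 0.113 g 58.3 tool y in box [ 1.     -0.0008  0.005 ] z [ 0.0039  0.0031 -1.    ]
[[-0.116   0.    ]
 [-0.1152  0.0194]
 [-0.1125  0.0386]
 [-0.1079  0.0574]
 [-0.1015  0.0757]
 [-0.0981  0.0833]]
```

Emit:
{"method": "drive_tool", "body": {"targets": [{"x":0,"y":0.002,"z":-0.08,"yaw":0,"grip":0},{"x":0,"y":0.005,"z":-0.08,"yaw":0,"grip":0},{"x":0,"y":0.009,"z":-0.08,"yaw":0,"grip":0},{"x":0,"y":0.013,"z":-0.08,"yaw":0,"grip":0}]}}

```text
clock: 5.73
position: [0.4462, 0.1987, 0.1]
eef_rot: [1.289, 2.862, 0.008]
contact_force: [5.2, 5.7, -6.5]
width: 0.119
grip_force: 58.5
```

```bash
python3 -c "
from h import *
st()"
```

```text
t 5.73 box [-0.1111 -0.0205  0.1   ] F [ 5.2445  5.68   -6.5218] w 0.119 g 58.5 tool y in box [ 1.     -0.0005  0.0059] z [ 0.0048  0.0034 -1.    ]
```

Emit:
{"method": "drive_tool", "body": {"targets": [{"x":0,"y":0.017,"z":-0.08,"yaw":0,"grip":0},{"x":0,"y":0.021,"z":-0.077,"yaw":0,"grip":0},{"x":0,"y":0.025,"z":-0.077,"yaw":0,"grip":0},{"x":0,"y":0.028,"z":-0.076,"yaw":0,"grip":0},{"x":0,"y":0.028,"z":-0.063,"yaw":0,"grip":0}]}}

```text
clock: 6.15
position: [0.4569, 0.2081, 0.1442]
eef_rot: [1.288, 2.861, 0.008]
contact_force: [6.4, 5.6, -10.5]
width: 0.114
grip_force: 58.3
```

Emit:
{"method": "drive_tool", "body": {"targets": [{"x":0,"y":0,"z":0,"yaw":0,"grip":0},{"x":0,"y":0,"z":0,"yaw":0,"grip":0},{"x":0,"y":0,"z":0,"yaw":0,"grip":0}]}}

```text
clock: 6.4
position: [0.4566, 0.2079, 0.1435]
eef_rot: [1.289, 2.862, 0.007]
contact_force: [7.5, 6.4, -9.3]
width: 0.111
grip_force: 58.4
```

```bash
python3 -c "
from h import *
st(); snap('scene','s5'); snap('top','t5')
a=cv2.imread('pics/s5.png')[165:255,250:370]
cv2.imwrite('pics/c7.png',cv2.resize(a,(800,600),interpolation=2))
b=tobox(cloud('s5')); im=cv2.imread('pics/s5.png').max(-1)
r=np.hypot(.078-b[...,0],b[...,2]-.08); y=b[...,1]
p=b[(y<-.055)&(y>-.078)&(r<.15)&(r>.02)&(b[...,2]>.085)]; print('lid slope',len(p),np.polyfit(.078-p[:,0],p[:,2]-.08,1),np.arctan(np.polyfit(.078-p[:,0],p[:,2],1)[0]))
p=b[(abs(y)<.048)&(b[...,2]>.1)&(r<.12)&(im<60)]; print('hatch',len(p),np.arctan(np.polyfit(.078-p[:,0],p[:,2],1)[0]))
"
```

```text
t 6.4 box [-0.0972 -0.0206  0.1435] F [ 7.4526  6.3749 -9.3213] w 0.111 g 58.4 tool y in box [ 1.     -0.0004  0.0054] z [ 0.0047  0.0028 -1.    ]
lid slope 248 [0.1252 0.038 ] 0.12456675892198538
hatch 250 -0.044828177380618596
```

View pics/c7.png

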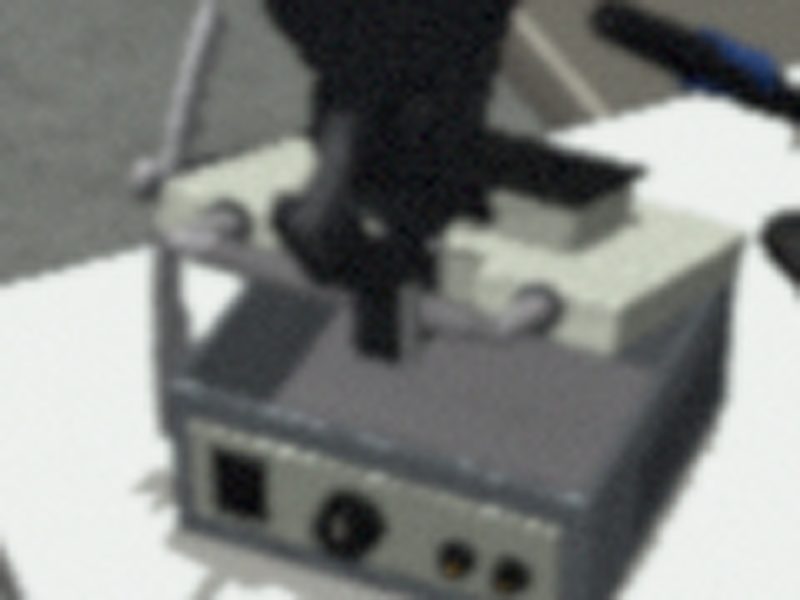

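The lid is up and the hatch moved with it. The lid's front top corners are at (625,305) and (165,190) in the crop. I'll check the lid angle from those pixels with rays, against the closed picture.

```bash
python3 -c "
from h import *
def ray(f,u,v,y):
    a=tobox(world(f,u,v,.3)); b=tobox(world(f,u,v,1.5)); k=(y-a[1])/(b[1]-a[1]); p=a+k*(b-a); return p,np.hypot(.078-p[0],p[2]-.08),np.arctan2(p[2]-.08,.078-p[0])
for n,u0,v0,u,v,y in [('FR',497/5+239.6,400/5+159.6,625/6.667+249.6,305/6.667+164.6,-.0805),('FL',170/5+239.6,300/5+159.6,165/6.667+249.6,190/6.667+164.6,.0805)]:
    p,q=ray('scene0',u0,v0,y),ray('s5',u,v,y); print(n,p,q,'dth',q[2]-p[2])
b=tobox(cloud('s5')); y=b[...,1]
q=b[(y<-.06)&(y>-.078)&(b[...,2]>.085)&(b[...,0]>-.06)&(b[...,0]<.06)]
for lo in np.arange(-.06,.06,.02):
    s=q[(q[:,0]>lo)&(q[:,0]<lo+.02)]; print(round(lo,2),len(s),np.percentile(s[:,2],[10,50,90]) if len(s) else '')
"
```

```text
FR (array([-0.0727, -0.0805,  0.0791]), np.float64(0.15071701315208427), np.float64(-0.006201210498681126)) (array([-0.0532, -0.0805,  0.148 ]), np.float64(0.1477919439810792), np.float64(0.4778323835094473)) dth 0.4840335940081284
FL (array([-0.0756,  0.0805,  0.0857]), np.float64(0.15374617417209607), np.float64(0.03738091854576191)) (array([-0.0634,  0.0805,  0.1532]), np.float64(0.1592204915214543), np.float64(0.4775278142673291)) dth 0.4401468957215672
-0.06 31 [0.1453 0.149  0.152 ]
-0.04 20 [0.1357 0.1396 0.1427]
-0.02 19 [0.1263 0.1288 0.1321]
0.0 20 [0.117  0.1207 0.1241]
0.02 16 [0.1065 0.1112 0.114 ]
0.04 16 [0.0985 0.1016 0.1042]
```

```bash
python3 -c "
from h import *
st(); print(abs(ctrl.get_state()['joint_velocities']).max()); print(ctrl.finish_job())"
```

```text
t 6.5 box [-0.0972 -0.0206  0.1433] F [  5.6475   5.1295 -10.0057] w 0.118 g 58.4 tool y in box [ 1.     -0.0005  0.0053] z [ 0.0045  0.0028 -1.    ]
0.002657486085132486
the job is handed in; nothing more can be done
None
```

I handed the job in with the hatch snapped shut and the arm holding the lid still by its bar at about 0.44 rad, which matches the index clamp's measured 0.44 rad. I set that match from the two measured angles, because the lid and the wrist hid the pointer tip from the cameras, and `finish_job()` returned no verdict.

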